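# Set a tray of spark plugs up under the inspection lamp

## Robot

A 7-joint arm with a two-finger parallel gripper is mounted at the origin on the work surface; the furniture and walls round the work are solid. World frame = base frame: x ahead of the robot, y to its left, z up, the work surface at z = 0. Lengths are in m, angles in rad, forces in N, time in s.
With the tool pointing down it reaches from about 0.4 to 0.85 m from the base axis. Payload 4.5 kg.
Tool frame: the origin (TCP) lies on the centre line of the jaws, within the pads' length; the fingertips stand 17 mm ahead of it and the grasp point (between the pads) lies 2 mm behind it (r.tip_reach is the distance from the TCP to the fingertips, in m); z points along the fingers, y is the line along which they close (so a half turn about z gives the same grasp; the last joint's range is limited). The gripper opens to 88 mm and grips with 3 to 60 N. Pads are 18 mm wide; open, the fingers measure 123 mm over their backs; the gripper's body (75 mm by 187 mm) begins 45 mm behind the grasp point.
Start: joints at [-1.144, 0.689, -0.195, 1.565, 0.157, 0.902, -0.215], TCP at [0.239, 0.577, 0.256] pointing down, gripper open.
Joint ranges: [-3.01, 3.01], [-0.46, 2.08], [-1.47, 1.51], [0.13, 2.56], [-1, 4.14], [0.04, 2.09], [-2.66, 2.66]. Speed limits (rad/s): [2.57, 2.57, 3.14, 3.14, 3.14, 3.14, 3.14].

## Interface

Orientations are given as a unit quaternion [x, y, z, w].
In Python, from plant import r gives the robot as it stands.
- The arm moves only by the tool step_arm, never from a script. Its argument "steps" is a list of rows, each a list of 7 numbers: the shift along the tool's x, y, z in cm, then the turn, a rotation vector about the tool's x, y, z in degrees, then the gripper's target within -1 to 1 (shut at 1, half-way at 0, fully open at -1). A call has 1 to 8 rows; each row shifts and turns the commanded pose from where the row before left it, along the tool's axes as they then stand; what a row does not reach is not made up. A row lasts 1/8 s, in which the tool goes at most 62.5 mm and 10.7 degrees, less where a joint would pass 70% of its speed; a pose out of reach is approached as far as the arm can. A call with a gripper value outside its range is refused whole. The fingers move at their own pace and stop on an object; "force" is the grip in N (left out, the last holds). Time passes only in rows, so rows that do not move let the fingers close. It gives the time, the measured TCP pose, the force, the opening and the grip force at its end, in the units of the state.
- r.get_state(): the state, without advancing time (a new reading comes with each control period).
- r.snapshot(name): name is "scene" or "top" or "wrist"; returns a dict with "pixels" (480x640x3 uint8, red, green, blue), "fx", "fy", "cx", "cy" (pixels), "cam_to_world" (4x4, takes a point from camera to world coordinates). Camera axes: x right, y down, z forward; pixel columns grow to the right and rows downward; lengths in m; the calibration is good to about 2 mm. A picture is of the moment at which its call begins. There is no depth.
- r.finish_job(): hands the job in; it is judged then, once.
The state is a dict: "clock": time; "q": joint angles; "qd": joint speeds; "joint_torque": joint torques, N m; "tool_pos": TCP position; "eef_rot": TCP orientation; "contact_force": force on the tool from outside, world axes, zero at the start; "moment": the same for the moment, N m; "opening": opening from 0.0 (shut) to 1.0 (fully open); "finger_force": force on a finger pad.
Only numpy, scipy, OpenCV 4.12 (cv2) and the standard library are available. Lean on these libraries where they do the work, as an engineer would, in place of code of your own. Each camera call takes 0.05 s, during which the arm holds its last target. There are 200 camera calls.

## Task

Carry the open tray of loose spark plugs by its handle, level and without losing a plug, set it down between the guide rails of the inspection station and slide it gently home against the station's end stop, so that the stop's feeler pin is pushed in flush. Then swing the lamp on its stiff arm until the lamp head is centred over the tray, let go, and leave the other tools where they lie.

Things in the scene. Friction and masses are not known exactly. Their poses are not given: they have to be found in the camera images.
- tray_grip (a point): Middle of the handle bar of the loose open tray, 75 mm above its underside. Tray: grey sheet metal, 160 long (x), 100 wide (y), walls 28 high, 3 thick, 0.3 to 0.5 kg, z up, same either way round. The straight black bar runs along x over the middle, 14 wide, 16 high, 154 long, on an upright at each end.
- plug0: One of four loose spark plugs lying across the tray's floor, 69 long (its y), 19 thick, 0.045 kg; origin at the centre of its underside.
- plug1: One of four loose spark plugs lying across the tray's floor, 69 long (its y), 19 thick, 0.045 kg; origin at the centre of its underside.
- plug2: One of four loose spark plugs lying across the tray's floor, 69 long (its y), 19 thick, 0.045 kg; origin at the centre of its underside.
- plug3: One of four loose spark plugs lying across the tray's floor, 69 long (its y), 19 thick, 0.045 kg; origin at the centre of its underside.
- bed (a point): Middle of the top of the station's flat bed, 270 (x) x 130 (y), 12 mm above the worktop. x points along the bed to its stop end, y to the lamp column. A rail 14 mm high above the bed runs along each long side, inner faces 111 mm apart: 5.5 mm to spare on each side of a tray lying lengthwise. The bed is clear from its open end (x = -135 mm) to the end stop.
- station: The fixed inspection station; origin under the bed's middle, axes as the bed's. Its end stop, a steel block across the bed (20 thick, 96 wide, 36 high), is clamped immovably, each time elsewhere: its face toward the tray is somewhere from x = +60 to +100 mm, not given. Slide the tray to it slower than 0.15 m/s.
- feeler (a joint): Light sprung brass pin (0.8 N, 10 mm thick) in the middle of the end stop's face, 17 mm above the bed, pointing toward the incoming tray. 0: stands out 8 mm; 0.008 m: pushed in flush with the stop's face, when the tray's end wall touches the stop. Friction of the loaded tray on the bed holds it in.
- lamp_pivot (a point): Axis of the lamp's hinge on top of its column, 115 mm to the +y side of the bed's middle, at 110 mm height; z is the hinge axis.
- lamp (a joint): Lamp swing angle, rad. 0: the arm points straight across the bed (along the bed's -y); positive: anticlockwise from above, the head then lies toward the bed's +x (stop) end, clear of the tray. Range -0.6 to 2.0. The hinge is stiff (0.18 N m) and stays where it is left.
- lamp_knob (a point): Centre of the grip knob, an upright metal pin 16 mm thick on top of the round black lamp head (60 mm), 116 mm from the hinge axis. The knob stands free from the head's top (138 mm above the worktop) to 179 mm; this point is at 162 mm. Head and arm pass 110 mm above the worktop, clear of the tray's handle.
- hex_set: Bystander: folding hex key set lying on the worktop beside the station, 98 x 32 x 26; origin under its centre.

How it is judged:
On the way, in this order (a step that is already met when the one before it is completed fails the run):
1. the loaded tray is on the bed between the rails, home against the end stop, its feeler in (value of joint feeler above 0.006 m and z of tray_grip in the frame of bed between 0.07 and 0.08 m and y of tray_grip in the frame of bed between -0.01 and 0.01 m and angle between tray_grip's own z axis and vertical below 0.05 rad and angle between the x axis of tray_grip and the x axis of bed, either way round below 0.12 rad and x of plug0 in the frame of tray_grip between -0.083 and 0.083 m and y of plug0 in the frame of tray_grip between -0.053 and 0.053 m and z of plug0 in the frame of tray_grip between -0.085 and -0.025 m and x of plug1 in the frame of tray_grip between -0.083 and 0.083 m and y of plug1 in the frame of tray_grip between -0.053 and 0.053 m and z of plug1 in the frame of tray_grip between -0.085 and -0.025 m and x of plug2 in the frame of tray_grip between -0.083 and 0.083 m and y of plug2 in the frame of tray_grip between -0.053 and 0.053 m and z of plug2 in the frame of tray_grip between -0.085 and -0.025 m and x of plug3 in the frame of tray_grip between -0.083 and 0.083 m and y of plug3 in the frame of tray_grip between -0.053 and 0.053 m and z of plug3 in the frame of tray_grip between -0.085 and -0.025 m), for 0.2 s.
2. the lamp head is over the tray (value of joint feeler above 0.006 m and z of tray_grip in the frame of bed between 0.07 and 0.08 m and y of tray_grip in the frame of bed between -0.01 and 0.01 m and angle between tray_grip's own z axis and vertical below 0.05 rad and angle between the x axis of tray_grip and the x axis of bed, either way round below 0.12 rad and horizontal distance between lamp_knob and tray_grip below 0.02 m), for 0.2 s.
At the end, for the whole second after the job is handed in: The tray stands flat on the bed, along it, within 10 mm of its middle line and 7 degrees, feeler in by over 6 of its 8 mm; all four plugs lie in the tray; the lamp knob is within 20 mm horizontally of the middle of the tray handle; all at rest (all of step 2 and x of plug0 in the frame of tray_grip between -0.083 and 0.083 m and y of plug0 in the frame of tray_grip between -0.053 and 0.053 m and z of plug0 in the frame of tray_grip between -0.085 and -0.025 m and x of plug1 in the frame of tray_grip between -0.083 and 0.083 m and y of plug1 in the frame of tray_grip between -0.053 and 0.053 m and z of plug1 in the frame of tray_grip between -0.085 and -0.025 m and x of plug2 in the frame of tray_grip between -0.083 and 0.083 m and y of plug2 in the frame of tray_grip between -0.053 and 0.053 m and z of plug2 in the frame of tray_grip between -0.085 and -0.025 m and x of plug3 in the frame of tray_grip between -0.083 and 0.083 m and y of plug3 in the frame of tray_grip between -0.053 and 0.053 m and z of plug3 in the frame of tray_grip between -0.085 and -0.025 m and linear speed of tray below 0.02 m/s and velocity of joint lamp between -0.05 and 0.05 rad/s); the robot touches nothing.
It fails at once if the tray is tilted by more than 17 degrees (angle between tray_grip's own z axis and vertical above 0.3 rad).
It fails at once if a plug leaves the tray (not (x of plug0 in the frame of tray_grip between -0.083 and 0.083 m and y of plug0 in the frame of tray_grip between -0.053 and 0.053 m and z of plug0 in the frame of tray_grip between -0.085 and -0.025 m) or not (x of plug1 in the frame of tray_grip between -0.083 and 0.083 m and y of plug1 in the frame of tray_grip between -0.053 and 0.053 m and z of plug1 in the frame of tray_grip between -0.085 and -0.025 m) or not (x of plug2 in the frame of tray_grip between -0.083 and 0.083 m and y of plug2 in the frame of tray_grip between -0.053 and 0.053 m and z of plug2 in the frame of tray_grip between -0.085 and -0.025 m) or not (x of plug3 in the frame of tray_grip between -0.083 and 0.083 m and y of plug3 in the frame of tray_grip between -0.053 and 0.053 m and z of plug3 in the frame of tray_grip between -0.085 and -0.025 m)).
It fails at once if the tray is rammed into the stop: its feeler is struck faster than 0.3 m/s (velocity of joint feeler above 0.3 m/s).
It fails at once if the hex key set is shoved by more than 30 mm (distance of hex_set from where it was at the start of the episode above 0.03 m).
It also fails if it takes over 59 s, if anything falls off the work surface, if the arm or the gripper's body presses on something with over 40 N, if the wrist force passes 120 N, or if a joint passes its speed limit or range.

## Working session

There is one attempt and no reset: what is moved stays moved. The work goes in short steps, Python scripts to look and compute and a tool call to move; the robot and the scene stay as the last step left them, time stands still between calls to the robot, and variables do not carry over. Pictures are saved under pics/ and viewed, at most 10 in all, crops included, and the job is handed in when it is done.

Besides the shell and the picture viewer there is one more tool, called as name([rows], argument=value, ...), one row to a line, values as JSON. step_arm: Moves the arm, as the interface text tells. Its arguments: {"type":"object","properties":{"steps":{"type":"array","items":{"type":"array","items":{"type":"number"}}},"force":{"type":"number"}},"required":["steps"]}

```bash
mkdir -p pics; ls; cat > h.py <<'E'
import numpy as np, cv2, json
from plant import r
def snap(n,f):
    s=r.snapshot(n); cv2.imwrite(f'pics/{f}.png',cv2.cvtColor(s['pixels'],cv2.COLOR_RGB2BGR))
    np.savez(f'pics/{f}.npz',K=[s['fx'],s['fy'],s['cx'],s['cy']],T=s['cam_to_world']); return s
def px(f,u,v,z):
    d=np.load(f'pics/{f}.npz'); fx,fy,cx,cy=d['K']; T=d['T']
    w=T[:3,:3]@np.array([(u-cx)/fx,(v-cy)/fy,1]); o=T[:3,3]
    return o+w*(z-o[2])/w[2]
def proj(f,p):
    d=np.load(f'pics/{f}.npz'); fx,fy,cx,cy=d['K']; T=d['T']
    c=T[:3,:3].T@(np.array(p)-T[:3,3]); return np.array([fx*c[0]/c[2]+cx,fy*c[1]/c[2]+cy])
E
python3 - <<'E'
from h import *
snap('top','top0'); snap('scene','scene0')
s=r.get_state(); print({k:np.round(v,3) for k,v in s.items()}, r.tip_reach)
E
```

```text
pics
{'clock': np.float64(0.1), 'q': array([-1.144,  0.69 , -0.194,  1.566,  0.157,  0.902, -0.215]), 'qd': array([ 0.001, -0.004,  0.   , -0.003, -0.   ,  0.   , -0.001]), 'joint_torque': array([-4.0000e-03, -5.2850e+01, -1.2720e+00, -1.5384e+01, -5.3000e-02,
        2.0000e-03,  0.0000e+00]), 'tool_pos': array([0.239, 0.577, 0.255]), 'eef_rot': array([ 0.195,  0.981, -0.001, -0.   ]), 'contact_force': array([ 0.073, -0.305, -0.261]), 'moment': array([-0.008, -0.015, -0.026]), 'finger_force': np.float64(0.0), 'opening': np.float64(0.999)} 0.017
```

View pics/top0.png

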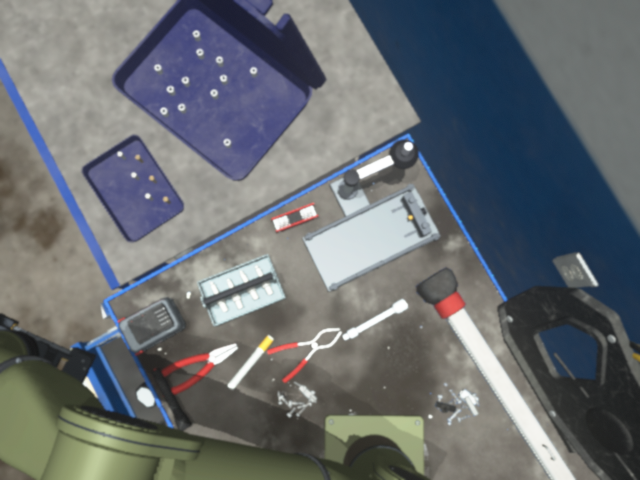

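View pics/scene0.png

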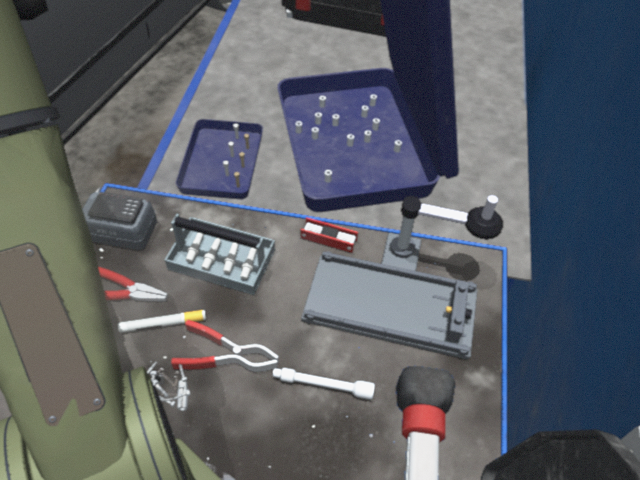

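The top view shows the tray at about (242,290) with its bar from (203,302) to (275,277). The bed has corners near (304,236), (332,291), (440,235) and (412,188), the feeler is near (409,216), and the lamp column at (350,183) carries its knob at about (407,146). The hex set is at (295,217). I'll enlarge the picture to measure.

```bash
python3 - <<'E'
from h import *
im=cv2.imread('pics/top0.png')[130:340,185:451]
cv2.imwrite('pics/c0.png',cv2.resize(im,None,fx=3,fy=2.857,interpolation=cv2.INTER_CUBIC)[:600,:798])
d=np.load('pics/top0.npz');print(d['K'],d['T'].round(3))
for n,u,v,z in [('barL',203,302,.083),('barR',275,277,.083),('bed1',304,236,.026),('bed2',332,291,.026),('bed3',440,235,.026),('bed4',412,188,.026),('knob',407,146,.179),('col',350,180,.12)]: print(n,px('top0',u,v,z).round(4))
E
```

```text
[615.37530622 615.37530622 314.65180448 250.55883762] [[ 0.014 -0.993  0.116  0.294]
 [-1.    -0.015 -0.014  0.147]
 [ 0.016 -0.116 -0.993  1.321]
 [ 0.     0.     0.     1.   ]]
barL [0.3321 0.352  0.083 ]
barR [0.3843 0.2092 0.083 ]
bed1 [0.4765 0.1523 0.026 ]
bed2 [0.3607 0.0916 0.026 ]
bed3 [ 0.4833 -0.1374  0.026 ]
bed4 [ 0.5843 -0.0781  0.026 ]
knob [ 0.6317 -0.0423  0.179 ]
col [0.5774 0.0621 0.12  ]
```

View pics/c0.png

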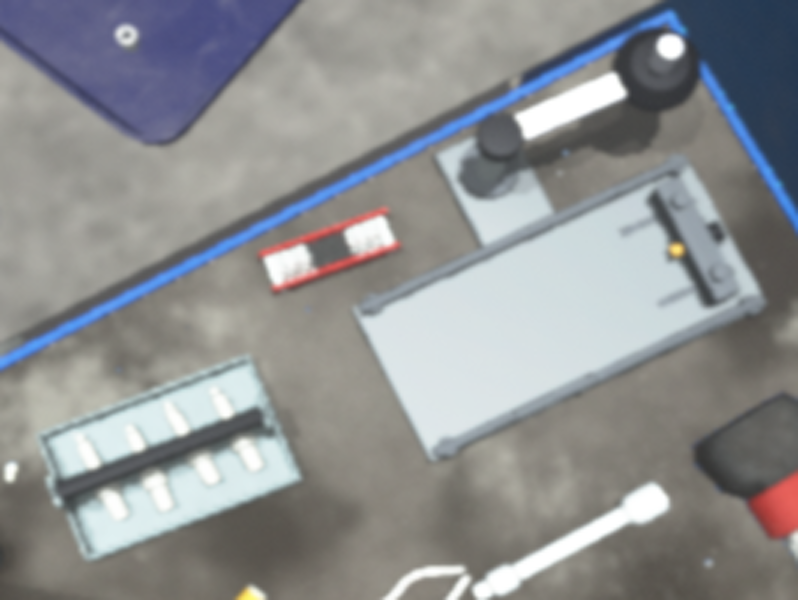

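The crop shows the tray's rim corners at (40,437), (250,355), (300,478) and (88,557). The bed corners are at (357,312), (432,460), (765,300) and (685,160). The column top is at (498,133), the knob tip at (670,46), the feeler at (677,250) and the stop face runs from (655,198) to (705,300).

```bash
python3 - <<'E'
from h import *
c=lambda x,y,z: px('top0',185+x/3,130+y/2.857,z)
def P(n,l,z):
    p=[c(x,y,z) for x,y in l]; print(n,[q[:2].round(4).tolist() for q in p]); return np.array(p)
def fit(model,p):
    m=np.array(model)-np.mean(model,0); q=p[:,:2]; qc=q-q.mean(0)
    U,S,V=np.linalg.svd(m.T@qc); R=(U@np.diag([1,np.sign(np.linalg.det(U@V))])@V).T
    print('  ctr',q.mean(0)-R@np.mean(model,0)*0,'ang',np.degrees(np.arctan2(R[1,0],R[0,0])),'res mm',1e3*np.linalg.norm(qc-m@R.T,axis=1).round(4)); return q.mean(0),R
T=P('tray',[(40,437),(250,355),(300,478),(88,557)],.028)
fit([[-.08,.05],[.08,.05],[.08,-.05],[-.08,-.05]],T)
b=P('bar',[(57,492),(272,422)],.083); print(np.linalg.norm(b[0]-b[1]),b.mean(0),np.degrees(np.arctan2(*(b[1]-b[0])[1::-1])))
B=P('bed',[(357,312),(432,460),(765,300),(685,160)],.012)
m,R=fit([[-.135,.065],[-.135,-.065],[.135,-.065],[.135,.065]],B)
for n,l,z in [('face',[(655,198),(705,300)],.048),('feeler',[(677,250)],.029),('knob',[(670,46)],.179),('col',[(498,133)],.13),('raild',[(372,303),(680,163),(445,447),(757,307)],.026),('hex',[(330,250)],.026)]:
    q=P(n,l,z)[:,:2]; print('  in bed',((q-m)@R).round(4).tolist())
print('pivot',m+R@[0,.115])
E
```

```text
tray [[0.3734, 0.3722], [0.4362, 0.227], [0.346, 0.1901], [0.2865, 0.3359]]
  ctr [0.36049468 0.28131495] ang -67.30501076506805 res mm [3.2 1.4 2.  3. ]
bar [[0.3317, 0.35], [0.3829, 0.2078]]
0.15110117048218744 [0.3572782  0.27890215 0.083     ] -70.20016852358124
bed [[0.4716, 0.1523], [0.3613, 0.0974], [0.4853, -0.1405], [0.592, -0.0835]]
  ctr [0.47752576 0.00643141] ang -62.708949770951975 res mm [4.3 3.5 4.6 5.2]
face [[0.5548, -0.0558], [0.4794, -0.0906]]
  in bed [[0.0908, 0.0401], [0.0871, -0.0428]]
feeler [[0.5195, -0.0744]]
  in bed [[0.0911, 0.0002]]
knob [[0.6315, -0.0448]]
  in bed [[0.1162, 0.1134]]
col [[0.5821, 0.0609]]
  in bed [[-0.0004, 0.1179]]
raild [[0.4766, 0.1417], [0.5864, -0.0774], [0.3703, 0.0889], [0.4779, -0.1317]]
  in bed [[-0.1207, 0.0612], [0.1244, 0.0583], [-0.1225, -0.0575], [0.1229, -0.063]]
hex [[0.516, 0.1721]]
  in bed [[-0.1296, 0.1102]]
pivot [0.57972497 0.05916015]
```

step_arm([
  [-2.8, -2.85, 0, 0, 0, 0, -1],
  [-2.8, -2.85, 0, 0, 0, 0, -1],
  [-2.8, -2.85, 0, 0, 0, 0, -1],
  [-2.8, -2.85, 0, 0, 0, 0, -1],
  [-2.8, -2.85, 0, 0, 0, 0, -1],
  [-2.8, -2.85, 0, 0, 0, 0, -1],
  [-2.8, -2.85, 0, 0, 0, 0, -1],
  [-2.8, -2.85, 0, 0, 0, 0, -1],
])

```text
clock: 1.1
tool_pos: [0.3592, 0.2797, 0.2556]
eef_rot: [0.195, 0.981, -0.0, -0.0]
contact_force: [0.1, -0.3, -0.1]
opening: 0.999
finger_force: 0.0
```

step_arm([
  [0, 0, 0, 0, 0, 9.2, -1],
  [0, 0, 0, 0, 0, 9.2, -1],
  [0, 0, 0, 0, 0, 9.2, -1],
  [0, 0, 0, 0, 0, 9.2, -1],
  [0, 0, 0, 0, 0, 9.2, -1],
  [0, 0, 0, 0, 0, 0, -1],
  [0, 0, 0, 0, 0, 0, -1],
])

```text
clock: 1.98
tool_pos: [0.3588, 0.281, 0.2556]
eef_rot: [0.562, 0.827, -0.0, -0.0]
contact_force: [0.4, 0.5, 0.3]
opening: 0.999
finger_force: 0.0
```

```bash
python3 - <<'E'
from h import *
snap('wrist','w1'); s=r.get_state(); print({k:np.round(s[k],4) for k in('clock','tool_pos','eef_rot','q')})
print(np.load('pics/w1.npz')['T'].round(3))
E
```

```text
{'clock': np.float64(2.025), 'tool_pos': array([0.3588, 0.281 , 0.2556]), 'eef_rot': array([ 5.619e-01,  8.272e-01, -1.000e-04, -1.000e-04]), 'q': array([-0.7688,  0.4741,  0.0048,  2.0621, -0.0042,  0.6056, -0.3837])}
[[ 0.929  0.353  0.107  0.33 ]
 [ 0.369 -0.889 -0.27   0.351]
 [-0.     0.29  -0.957  0.384]
 [ 0.     0.     0.     1.   ]]
```

View pics/w1.png

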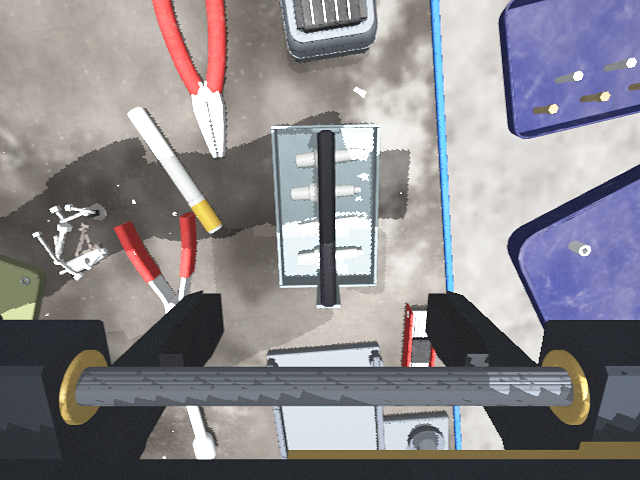

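The wrist view shows the bar from (326,131) to (329,305), between the open fingers, with the tray rim corners at (273,126), (380,124), (381,287) and (277,287).

```bash
python3 - <<'E'
from h import *
a=px('w1',326.5,131,.083);b=px('w1',329.5,306,.083);print(a,b,np.linalg.norm(a-b),(a+b)/2,np.degrees(np.arctan2(*(b-a)[1::-1])))
l=[px('w1',u,v,.028) for u,v in [(273,126),(380,124),(381,287),(277,287)]];print(np.round(l,4),np.mean(l,0))
for i in range(4): d=l[(i+1)%4]-l[i];print(np.linalg.norm(d).round(4),np.degrees(np.arctan2(d[1],d[0])).round(1))
from scipy.spatial.transform import Rotation as Ro
s=r.get_state();R=Ro.from_quat(s['eef_rot']).as_matrix();print(R.round(3))
print(np.degrees(np.arctan2(R[1,0],R[0,0])),(R.T@((a+b)/2-s['tool_pos'])*100).round(2))
E
```

```text
[0.33120243 0.35116718 0.083     ] [0.38854903 0.21461132 0.083     ] 0.1481085290468676 [0.35987573 0.28288925 0.083     ] -67.22004216574126
[[0.2848 0.3374 0.028 ]
 [0.3743 0.3748 0.028 ]
 [0.4406 0.2293 0.028 ]
 [0.3411 0.1898 0.028 ]] [0.36017789 0.28281005 0.028     ]
0.097 22.7
0.1599 -65.5
0.107 -158.3
0.158 110.9
[[-0.369  0.93  -0.   ]
 [ 0.93   0.369 -0.   ]
 [ 0.    -0.    -1.   ]]
111.62477134980571 [ 0.13  0.17 17.26]
```

step_arm([
  [0.1, 0.15, 3, 0, 0, 0, -1],
  [0, 0, 3, 0, 0, -0.7, -1],
  [0, 0, 3, 0, 0, 0, -1],
  [0, 0, 3, 0, 0, 0, -1],
  [0, 0, 3, 0, 0, 0, -1],
  [0, 0, 2, 0, 0, 0, -1],
  [0, 0, 1.1, 0, 0, 0, -1],
  [0, 0, 0, 0, 0, 0, -1],
])

```text
clock: 3.02
tool_pos: [0.3598, 0.2825, 0.0744]
eef_rot: [0.558, 0.83, -0.0, -0.0]
contact_force: [0.0, 0.1, -0.4]
opening: 0.999
finger_force: 0.0
```

step_arm([
  [0, 0, 0, 0, 0, 0, 1],
  [0, 0, 0, 0, 0, 0, 1],
  [0, 0, 0, 0, 0, 0, 1],
  [0, 0, 0, 0, 0, 0, 1],
  [0, 0, 0, 0, 0, 0, 1],
  [0, 0, 0, 0, 0, 0, 1],
], force=40)

```text
clock: 3.78
tool_pos: [0.3599, 0.2825, 0.0747]
eef_rot: [0.558, 0.83, 0.0, -0.0]
contact_force: [-0.6, -0.6, 0.4]
opening: 0.34
finger_force: 0.0
```

step_arm([
  [0, 0, 0, 0, 0, 0, 1],
  [0, 0, 0, 0, 0, 0, 1],
  [0, 0, 0, 0, 0, 0, 1],
  [0, 0, 0, 0, 0, 0, 1],
  [0, 0, 0, 0, 0, 0, 1],
])

```text
clock: 4.4
tool_pos: [0.3604, 0.2828, 0.0747]
eef_rot: [0.558, 0.83, 0.001, 0.0]
contact_force: [2.4, 1.5, -2.8]
opening: 0.152
finger_force: 40.0
```

step_arm([
  [0, 0, -0.3, 0, 0, 0, 1],
  [0, 0, -0.8, 0, 0, 0, 1],
  [0, 0, -1.2, 0, 0, 0, 1],
  [0, 0, -1.4, 0, 0, 0, 1],
  [0, 0, -1.2, 0, 0, 0, 1],
  [0, 0, -0.8, 0, 0, 0, 1],
  [0, 0, -0.3, 0, 0, 0, 1],
  [0, 0, 0, 0, 0, 0, 1],
])

```text
clock: 5.4
tool_pos: [0.3599, 0.2825, 0.1348]
eef_rot: [0.558, 0.83, 0.0, -0.0]
contact_force: [1.0, 0.3, -6.2]
opening: 0.153
finger_force: 40.0
```

```bash
python3 - <<'E'
from h import *
snap('wrist','w2'); s=r.get_state(); print({k:np.round(s[k],4) for k in('clock','tool_pos','eef_rot','contact_force','moment')})
E
```

```text
{'clock': np.float64(5.45), 'tool_pos': array([0.3598, 0.2825, 0.1346]), 'eef_rot': array([ 5.578e-01,  8.300e-01, -1.000e-04, -1.000e-04]), 'contact_force': array([ 0.3679, -0.3251, -6.1148]), 'moment': array([-0.0313,  0.056 ,  0.011 ])}
```

View pics/w2.png

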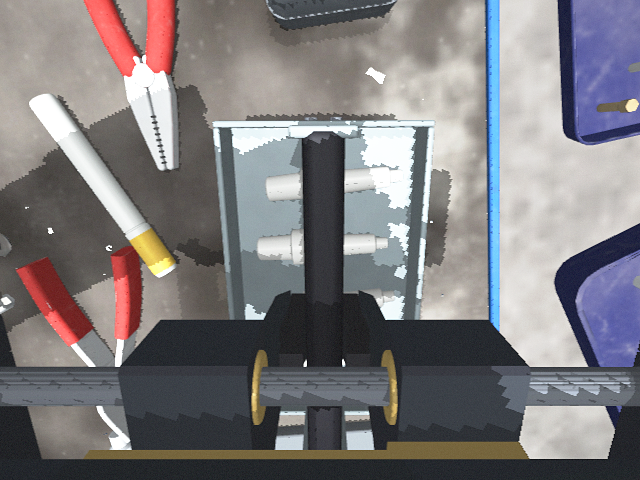

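The tray is held level with all plugs in, the bar end being at (322,131). Next I'll refine the bed and stop pose by fitting a wireframe to both fixed camera views.

```bash
cat > fit.py <<'E'
from h import *
from scipy.optimize import differential_evolution as DE
def seg(a,b,n=60): return np.linspace(a,b,n)
def G(f):
    g=cv2.GaussianBlur(cv2.cvtColor(cv2.imread(f'pics/{f}.png'),cv2.COLOR_BGR2GRAY).astype(np.float32),(0,0),1.0)
    return np.minimum(np.hypot(cv2.Sobel(g,5,1,0),cv2.Sobel(g,5,0,1)),150)
def PR(f,P):
    d=np.load(f'pics/{f}.npz'); fx,fy,cx,cy=d['K']; T=d['T']; c=(P-T[:3,3])@T[:3,:3]
    return np.c_[fx*c[:,0]/c[:,2]+cx,fy*c[:,1]/c[:,2]+cy].astype(np.float32)
def model(p):
    x,y,t,s=p; X,Y=.135,.065
    L=[]
    for sg in(1,-1):
        for yy,z in((.0555,.026),(.0645,.026),): L.append(seg([-X,sg*yy,z],[X,sg*yy,z],120))
    L+=[seg([-X,-Y,.012],[-X,Y,.012]),seg([X,-Y,.012],[X,Y,.012]),seg([-X,-Y,.0],[X,-Y,0],60)]
    L+=[seg([s,-.048,.048],[s,.048,.048],50),seg([s+.02,-.048,.048],[s+.02,.048,.048],50)]
    P=np.vstack(L); c,n=np.cos(t),np.sin(t)
    return np.c_[x+c*P[:,0]-n*P[:,1],y+n*P[:,0]+c*P[:,1],P[:,2]]
def run(fs):
    g={f:G(f) for f in fs}
    def cost(p):
        P=model(p); return -sum(cv2.remap(g[f],*[m[:,None] for m in PR(f,P).T],cv2.INTER_LINEAR).mean() for f in fs)
    return DE(cost,[(.455,.495),(-.015,.025),(-1.16,-1.05),(.06,.10)],seed=1,popsize=20,maxiter=150)
for fs in (['top0'],['scene0'],['top0','scene0']):
    o=run(fs);p=o.x;print(fs,p.round(4),np.degrees(p[2]).round(2),o.fun)
R=np.array([[np.cos(p[2]),-np.sin(p[2])],[np.sin(p[2]),np.cos(p[2])]])
ims=[]
for f,(u0,v0) in(('top0',(290,130)),('scene0',(290,180))):
    im=cv2.resize(cv2.imread(f'pics/{f}.png')[v0:v0+180,u0:u0+200],None,fx=3,fy=3,interpolation=cv2.INTER_CUBIC)
    for u,v in PR(f,model(p)): cv2.circle(im,(int((u-u0+.5)*3),int((v-v0+.5)*3)),0,(0,0,255),-1)
    ims.append(im[:, :600])
cv2.imwrite('pics/fit.png',cv2.resize(np.hstack(ims),(800,360),interpolation=cv2.INTER_AREA))
for n,u,v,z in(('knob',185+670/3,130+46/2.857,.179),):
    k=px('top0',u,v,z); print(n,k,R.T@(k[:2]-p[:2]))
E
python3 fit.py
```

```text
['top0'] [ 0.4778  0.0068 -1.0972  0.0938] -62.86 -93.85614013671875
['scene0'] [ 4.6950e-01 -5.0000e-04 -1.1033e+00  9.4300e-02] -63.22 -96.45982360839844
['top0', 'scene0'] [ 0.4775  0.0048 -1.1001  0.0945] -63.03 -181.75204467773438
knob [ 0.63154336 -0.04481592  0.179     ] [0.11411192 0.1147805 ]
```

View pics/fit.png

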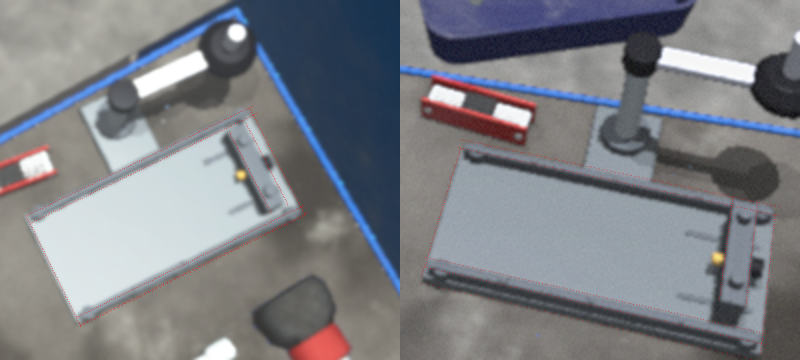

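The wireframe fits both pictures well: bed centre about (0.478, 0.006), heading -63.0°, stop face at x ≈ +94 mm. Next I carry the tray over.

step_arm([
  [-0.4, 0, 0, 0, 0, 0, 1],
  [-0.9, 0, 0, 0, 0, 0, 1],
  [-1.4, 0.1, 0, 0, 0, 0, 1],
  [-1.9, 0, 0, 0, 0, 0, 1],
  [-2.2, 0, 0, 0, 0, 0, 1],
  [-2.2, 0.1, 0, 0, 0, 0, 1],
  [-2.2, 0, 0, 0, 0, 0, 1],
  [-2.2, 0, 0, 0, 0, 0, 1],
])

```text
clock: 6.45
tool_pos: [0.4129, 0.1573, 0.1347]
eef_rot: [0.558, 0.83, -0.0, 0.0]
contact_force: [0.4, -0.2, -6.1]
opening: 0.151
finger_force: 40.0
```

step_arm([
  [-2.2, 0, 0, 0, 0, 0, 1],
  [-2.2, 0, 0, 0, 0, 0, 1],
  [-2.2, 0, 0, 0, 0, 0, 1],
  [-2.2, 0, 0, 0, 0, 0, 1],
  [-1.9, 0, 0, 0, 0, 0, 1],
  [-1.4, 0, 0, 0, 0, 0, 1],
  [-0.8, 0, 0, 0, 0, 0, 1],
  [-0.3, 0, 0, 0, 0, 0, 1],
])

```text
clock: 7.45
tool_pos: [0.4623, 0.0367, 0.1347]
eef_rot: [0.558, 0.83, 0.0, -0.0]
contact_force: [-0.6, 0.3, -5.5]
opening: 0.15
finger_force: 40.0
```

step_arm([
  [0, 0, 0, 0, 0, -0.6, 1],
  [0, 0, 0, 0, 0, -1, 1],
  [0, 0, 0, 0, 0, -1.2, 1],
  [0, 0, 0, 0, 0, -1, 1],
  [0, 0, 0, 0, 0, -0.6, 1],
  [0, 0, 0, 0, 0, -0.4, 1],
  [0, 0, 0, 0, 0, 0, 1],
])

```text
clock: 8.32
tool_pos: [0.4623, 0.037, 0.1347]
eef_rot: [0.523, 0.853, 0.0, -0.0]
contact_force: [-0.2, -0.3, -5.6]
opening: 0.149
finger_force: 40.0
```

```bash
python3 - <<'E'
from h import *
from scipy.spatial.transform import Rotation as Ro
snap('top','top3'); snap('scene','scene3'); s=r.get_state(); R=Ro.from_quat(s['eef_rot']).as_matrix()
print({k:np.round(s[k],4) for k in('clock','tool_pos','contact_force','moment')},np.degrees(np.arctan2(R[1,0],R[0,0])))
t=np.radians(-63.03);B=np.array([[np.cos(t),-np.sin(t)],[np.sin(t),np.cos(t)]]);print('bed frame mm',B.T@(s['tool_pos'][:2]-[.4777,.006])*1e3)
a=cv2.imread('pics/top3.png')[130:340,240:460];b=cv2.imread('pics/scene3.png')[180:390,250:500]
cv2.imwrite('pics/c3.png',np.hstack([cv2.resize(a,(400,382)),cv2.resize(b,(400,382))]))
E
```

```text
{'clock': np.float64(8.425), 'tool_pos': array([0.4622, 0.037 , 0.1347]), 'contact_force': array([-0.4946, -0.3699, -6.1454]), 'moment': array([-0.0564,  0.0159,  0.0141])} 116.9895257320085
bed frame mm [-34.61032206   0.26993406]
```

View pics/c3.png

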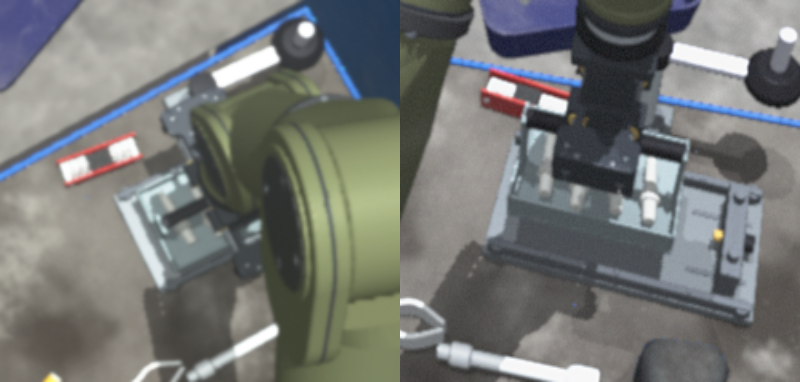

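The tray hovers over the bed, aligned with its rails, and the plugs are in. Next I lower it.

step_arm([
  [0, 0, 0.4, 0, 0, 0, 1],
  [0, 0, 0.8, 0, 0, 0, 1],
  [0, 0, 1.0, 0, 0, 0, 1],
  [0, 0, 0.8, 0, 0, 0, 1],
  [0, 0, 0.5, 0, 0, 0, 1],
  [0, 0, 0.4, 0, 0, 0, 1],
  [0, 0, 0.3, 0, 0, 0, 1],
  [0, 0, 0.2, 0, 0, 0, 1],
])

```text
clock: 9.43
tool_pos: [0.4624, 0.037, 0.0906]
eef_rot: [0.523, 0.853, 0.0, 0.0]
contact_force: [-0.5, 0.1, -5.3]
opening: 0.154
finger_force: 40.0
```

step_arm([
  [0, 0, 0.1, 0, 0, 0, 1],
  [0, 0, 0.1, 0, 0, 0, 1],
  [0, 0, 0.1, 0, 0, 0, 1],
  [0, 0, 0, 0, 0, 0, 1],
])

```text
clock: 9.93
tool_pos: [0.4623, 0.037, 0.0877]
eef_rot: [0.523, 0.853, 0.0, -0.0]
contact_force: [0.2, 0.5, -4.7]
opening: 0.153
finger_force: 40.0
```

step_arm([
  [0, 0, 0.05, 0, 0, 0, 1],
  [0, 0, 0.05, 0, 0, 0, 1],
  [0, 0, 0, 0, 0, 0, 1],
])

```text
clock: 10.3
tool_pos: [0.4623, 0.037, 0.0867]
eef_rot: [0.523, 0.853, 0.0, 0.0]
contact_force: [0.5, 0.1, -5.6]
opening: 0.153
finger_force: 40.0
```

```bash
python3 - <<'E'
from h import *
snap('scene','scene4')
b=cv2.imread('pics/scene4.png')[180:390,270:500]
cv2.imwrite('pics/c4.png',cv2.resize(b,(657,600),interpolation=cv2.INTER_CUBIC)); print(r.get_state()['contact_force'],r.get_state()['moment'])
E
```

```text
[-1.02630461  0.01133655 -5.15056943] [0.00145075 0.01476418 0.02561614]
```

View pics/c4.png

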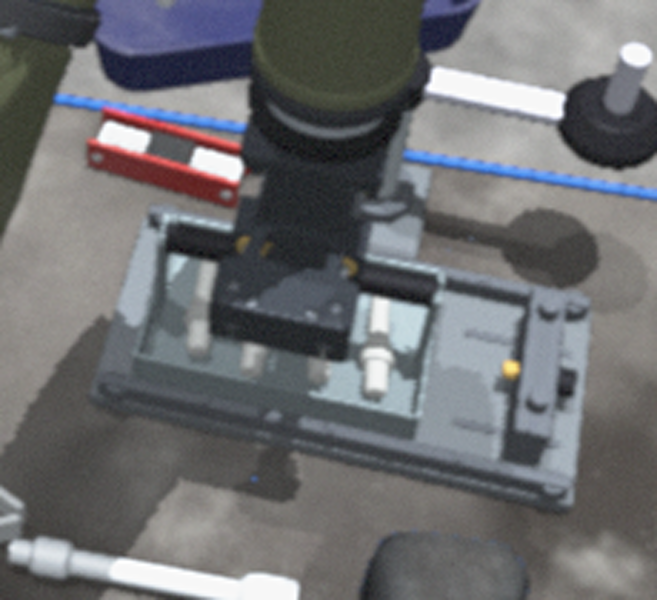

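The tray lies between the rails, with its near wall just inside the near rail and the feeler at (510,369). I'll feel for contact with the bed.

step_arm([
  [0, 0, 0.05, 0, 0, 0, 1],
  [0, 0, 0.05, 0, 0, 0, 1],
  [0, 0, 0, 0, 0, 0, 1],
  [0, 0, 0, 0, 0, 0, 1],
])

```text
clock: 10.85
tool_pos: [0.4623, 0.037, 0.0866]
eef_rot: [0.522, 0.853, 0.0, 0.0]
contact_force: [-1.7, 0.4, 7.9]
opening: 0.152
finger_force: 40.0
```

step_arm([
  [0, 0, -0.05, 0, 0, 0, 1],
  [-0.2, 0, 0, 0, 0, 0, 1],
  [-0.5, 0, 0, 0, 0, 0, 1],
  [-0.6, 0, 0, 0, 0, 0, 1],
  [-0.6, 0, 0, 0, 0, 0, 1],
  [-0.6, 0, 0, 0, 0, 0, 1],
  [-0.6, 0, 0, 0, 0, 0, 1],
  [-0.4, 0, 0, 0, 0, 0, 1],
])

```text
clock: 11.85
tool_pos: [0.4775, 0.0088, 0.0866]
eef_rot: [0.521, 0.854, 0.002, -0.001]
contact_force: [-4.5, 8.1, 8.8]
opening: 0.15
finger_force: 40.0
```

step_arm([
  [-0.3, 0, 0, 0, 0, 0, 1],
  [-0.3, 0, 0, 0, 0, 0, 1],
  [-0.2, 0, 0, 0, 0, 0, 1],
  [-0.1, 0, 0, 0, 0, 0, 1],
  [0, 0, 0, 0, 0, 0, 1],
])

```text
clock: 12.48
tool_pos: [0.4816, 0.0009, 0.0867]
eef_rot: [0.521, 0.854, 0.001, -0.001]
contact_force: [-3.9, 7.0, 7.2]
opening: 0.147
finger_force: 40.0
```

step_arm([
  [-0.1, 0, -0.03, 0, 0, 0, 1],
  [-0.1, 0, 0, 0, 0, 0, 1],
  [-0.1, 0, 0, 0, 0, 0, 1],
  [-0.1, 0, 0, 0, 0, 0, 1],
  [0, 0, 0, 0, 0, 0, 1],
])

```text
clock: 13.1
tool_pos: [0.4837, -0.0037, 0.0867]
eef_rot: [0.521, 0.853, 0.001, -0.001]
contact_force: [-2.9, 7.2, 3.5]
opening: 0.15
finger_force: 40.0
```

step_arm([
  [-0.1, 0, 0, 0, 0, 0, 1],
  [-0.1, 0, 0, 0, 0, 0, 1],
  [0, 0, 0, 0, 0, 0, 1],
])

```text
clock: 13.48
tool_pos: [0.4845, -0.0053, 0.0867]
eef_rot: [0.521, 0.853, 0.001, -0.001]
contact_force: [-2.6, 6.1, 4.1]
opening: 0.155
finger_force: 40.0
```

step_arm([
  [-0.1, 0, 0, 0, 0, 0, 1],
  [-0.1, 0, 0, 0, 0, 0, 1],
  [0, 0, 0, 0, 0, 0, 1],
])

```text
clock: 13.85
tool_pos: [0.4849, -0.0059, 0.0867]
eef_rot: [0.521, 0.854, 0.001, -0.002]
contact_force: [-4.6, 9.5, 5.9]
opening: 0.15
finger_force: 40.0
```

step_arm([
  [-0.1, 0, 0, 0, 0, 0, 1],
  [-0.1, 0, 0, 0, 0, 0, 1],
  [0, 0, 0, 0, 0, 0, 1],
])

```text
clock: 14.22
tool_pos: [0.4856, -0.0061, 0.0867]
eef_rot: [0.52, 0.854, 0.002, -0.002]
contact_force: [-5.7, 12.4, 6.8]
opening: 0.156
finger_force: 40.1
```

step_arm([
  [-0.1, 0, 0, 0, 0, 0, 1],
  [0, 0, 0, 0, 0, 0, 1],
  [0.15, 0, 0, 0, 0, 0, 1],
  [0.15, 0, 0, 0, 0, 0, 1],
  [0, 0, -0.02, 0, 0, 0, 1],
  [0, 0, 0, 0, 0, 0, 1],
])

```text
clock: 14.98
tool_pos: [0.4857, -0.006, 0.0867]
eef_rot: [0.521, 0.853, 0.002, -0.001]
contact_force: [-3.6, 9.1, 2.3]
opening: 0.152
finger_force: 40.0
```

```bash
python3 - <<'E'
from h import *
snap('scene','scene5')
b=cv2.imread('pics/scene5.png')[180:390,270:500]
cv2.imwrite('pics/c5.png',cv2.resize(b,(657,600),interpolation=cv2.INTER_CUBIC)); s=r.get_state(); print(s['contact_force'],s['moment'],s['tool_pos'])
E
```

```text
[-2.32859707  8.81540326  2.2641767 ] [ 1.68001741  0.55396716 -0.18144756] [ 0.48565591 -0.00595617  0.08667809]
```

View pics/c5.png

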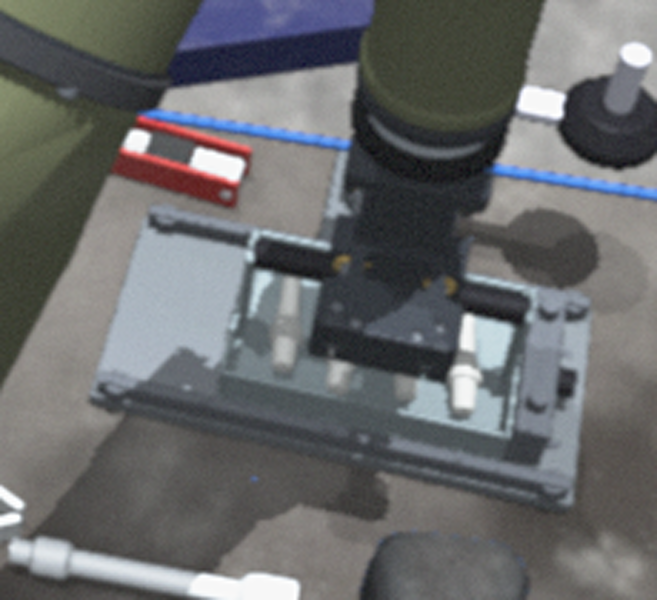

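The tray's end wall meets the stop across its whole face, the feeler is hidden (in) and all the plugs are in place. I let go and rise.

step_arm([
  [0.05, 0, -0.01, 0, 0, 0, 1],
  [0, 0, 0, 0, 0, 0, 0.4],
  [0, 0, 0, 0, 0, 0, -1],
  [0, 0, 0, 0, 0, 0, -1],
  [0, 0, 0, 0, 0, 0, -1],
  [0, 0, 0, 0, 0, 0, -1],
  [0, 0, 0, 0, 0, 0, -1],
  [0, 0, 0, 0, 0, 0, -1],
])

```text
clock: 16.02
tool_pos: [0.4856, -0.0089, 0.0868]
eef_rot: [0.523, 0.853, 0.0, -0.0]
contact_force: [0.3, 0.2, 0.1]
opening: 0.925
finger_force: 0.0
```

step_arm([
  [0, 0, -0.5, 0, 0, 0, -1],
  [0, 0, -1.5, 0, 0, 0, -1],
  [0, 0, -2.5, 0, 0, 0, -1],
  [0, 0, -3, 0, 0, 0, -1],
  [0, 0, -3, 0, 0, 0, -1],
  [0, 0, -3, 0, 0, 0, -1],
  [0, 0, -1, 0, 0, 0, -1],
  [0, 0, 0, 0, 0, 0, -1],
])

```text
clock: 17.02
tool_pos: [0.4857, -0.009, 0.232]
eef_rot: [0.523, 0.853, 0.0, 0.0]
contact_force: [-0.8, 0.1, 0.3]
opening: 0.999
finger_force: 0.0
```

```bash
python3 - <<'E'
from h import *
from scipy.spatial.transform import Rotation as Ro
s=r.get_state(); R=Ro.from_quat(s['eef_rot']).as_matrix(); print(s['tool_pos'],R.round(3),s['opening'],s['contact_force'])
print((R.T@(np.array([.6315,-.0448,.162])-s['tool_pos'])*100).round(2))
for f,w in(('top0',(407,146)),('scene0',(491,200))):
    g=cv2.cvtColor(cv2.imread(f'pics/{f}.png'),cv2.COLOR_BGR2GRAY);u,v=w;c=g[v-12:v+12,u-12:u+12]>190
    n,l,st,ce=cv2.connectedComponentsWithStats(c.astype(np.uint8));print(f,st[1:].tolist(),(ce[1:]+[u-12,v-12]).tolist(),proj(f,[.6315,-.0448,.179]),proj(f,[.6315,-.0448,.140]))
E
```

```text
[ 0.48566827 -0.00899036  0.23195836] [[-0.454  0.891  0.001]
 [ 0.891  0.454  0.   ]
 [-0.     0.001 -1.   ]] 0.9989022817974892 [-0.78804056  0.10346866  0.31897264]
[-9.81 11.37  7.01]
top0 [[9, 8, 9, 9, 59]] [[408.0, 145.89830508474577]] [408.32511445 146.12274773] [405.03006147 151.74325278]
scene0 [[8, 7, 11, 8, 69]] [[492.27536231884056, 198.57971014492753]] [490.89875609 196.8347839 ] [484.76459965 213.42496456]
```

step_arm([
  [-1.6, 1.9, 0, 0, 0, 0, -1],
  [-2.4, 2.8, 0, 0, 0, 0, -1],
  [-2.4, 2.8, 0, 0, 0, 0, -1],
  [-2.0, 2.3, 0, 0, 0, 0, -1],
  [-1.4, 1.6, 0, 0, 0, 0, -1],
  [0, 0, 2, 0, 0, 0, -1],
  [0, 0, 2, 0, 0, 0, -1],
  [0, 0, 0, 0, 0, 0, -1],
])

```text
clock: 18.02
tool_pos: [0.6297, -0.0444, 0.1886]
eef_rot: [0.522, 0.853, -0.002, -0.003]
contact_force: [-0.4, -0.2, -0.4]
opening: 1.001
finger_force: 0.0
```

step_arm([
  [0, 0, 1.5, 0, 0, 0, -1],
  [0, 0, 1.5, 0, 0, 0, -1],
  [0, 0, 0, 0, 0, 0, 1],
  [0, 0, 0, 0, 0, 0, 1],
  [0, 0, 0, 0, 0, 0, 1],
  [0, 0, 0, 0, 0, 0, 1],
  [0, 0, 0, 0, 0, 0, 1],
  [0, 0, 0, 0, 0, 0, 1],
], force=15)

```text
clock: 19.02
tool_pos: [0.6317, -0.0445, 0.1619]
eef_rot: [0.523, 0.853, 0.0, 0.0]
contact_force: [-0.3, 0.0, 0.3]
opening: 0.341
finger_force: 0.0
```

step_arm([
  [0, 0, 0, 0, 0, 0, 1],
  [0, 0, 0, 0, 0, 0, 1],
  [0, 0, 0, 0, 0, 0, 1],
  [0, 0, 0, 0, 0, 0, 1],
  [0, 0, 0, 0, 0, 0, 1],
  [0, 0, 0, 0, 0, 0, 1],
])

```text
clock: 19.77
tool_pos: [0.6316, -0.0445, 0.1618]
eef_rot: [0.523, 0.853, -0.0, -0.0]
contact_force: [-1.5, 0.0, 1.0]
opening: 0.171
finger_force: 15.0
```

step_arm([
  [0.1, -1.39, 0, 0, 0, 0, 1],
  [0.25, -1.36, 0, 0, 0, 0, 1],
  [0.43, -1.33, 0, 0, 0, 0, 1],
  [0, 0, 0, 0, 0, 0, 1],
])

```text
clock: 20.27
tool_pos: [0.5914, -0.0572, 0.1618]
eef_rot: [0.523, 0.852, -0.001, 0.0]
contact_force: [-0.4, -2.1, -0.5]
opening: 0.176
finger_force: 15.0
```

step_arm([
  [0.57, -1.25, 0, 0, 0, 0, 1],
  [0.72, -1.19, 0, 0, 0, 0, 1],
  [0.87, -1.1, 0, 0, 0, 0, 1],
  [0, 0, 0, 0, 0, 0, 1],
])

```text
clock: 20.78
tool_pos: [0.5502, -0.0523, 0.1618]
eef_rot: [0.522, 0.853, -0.0, -0.001]
contact_force: [0.1, 0.5, -1.6]
opening: 0.173
finger_force: 15.0
```

step_arm([
  [0.97, -0.97, 0, 0, 0, 0, 1],
  [1.1, -0.86, 0, 0, 0, 0, 1],
  [1.18, -0.71, 0, 0, 0, 0, 1],
  [0, 0, 0, 0, 0, 0, 1],
])

```text
clock: 21.28
tool_pos: [0.5127, -0.034, 0.1618]
eef_rot: [0.522, 0.853, 0.0, -0.001]
contact_force: [0.7, 1.3, -2.1]
opening: 0.175
finger_force: 15.0
```

step_arm([
  [1.27, -0.58, 0, 0, 0, 0, 1],
  [1.31, -0.41, 0, 0, 0, 0, 1],
  [1.38, -0.26, 0, 0, 0, 0, 1],
  [0, 0, 0, 0, 0, 0, 1],
  [0, 0, 0, 0, 0, 0, 1],
])

```text
clock: 21.9
tool_pos: [0.4838, -0.0047, 0.1619]
eef_rot: [0.522, 0.853, 0.0, -0.0]
contact_force: [2.8, 3.0, -2.0]
opening: 0.174
finger_force: 15.0
```

Still gripped, at (0.484, -0.005) against the tray's (0.486, -0.006). I open, rise and move off, then check.

step_arm([
  [0, 0, 0, 0, 0, 0, -1],
  [0, 0, 0, 0, 0, 0, -1],
  [0, 0, 0, 0, 0, 0, -1],
  [0, 0, 0, 0, 0, 0, -1],
  [0, 0, -1.5, 0, 0, 0, -1],
  [0, 0, -3, 0, 0, 0, -1],
  [0, 0, -3.5, 0, 0, 0, -1],
  [0, 0, -3, 0, 0, 0, -1],
])

```text
clock: 22.9
tool_pos: [0.4837, -0.006, 0.273]
eef_rot: [0.523, 0.853, -0.0, 0.0]
contact_force: [0.5, 0.7, -0.1]
opening: 0.998
finger_force: 0.0
```

step_arm([
  [3, 0, 0, 0, 0, 0, -1],
  [4, 0, 0, 0, 0, 0, -1],
  [4, 0, 0, 0, 0, 0, -1],
  [4, 0, 0, 0, 0, 0, -1],
  [4, 0, 0, 0, 0, 0, -1],
  [4, 0, 0, 0, 0, 0, -1],
  [2, 0, 0, 0, 0, 0, -1],
  [0, 0, 0, 0, 0, 0, -1],
])

```text
clock: 23.9
tool_pos: [0.3698, 0.218, 0.2719]
eef_rot: [0.521, 0.854, 0.0, -0.0]
contact_force: [1.3, 0.0, 0.7]
opening: 0.995
finger_force: 0.0
```

```bash
python3 - <<'E'
from h import *
snap('scene','scene6');snap('top','top6')
a=cv2.imread('pics/top6.png')[130:330,260:460];b=cv2.imread('pics/scene6.png')[170:370,290:490]
cv2.imwrite('pics/c6.png',np.hstack([cv2.resize(x,(400,400),interpolation=cv2.INTER_CUBIC) for x in(a,b)]))
k=[.4838,-.0047,.179];print(proj('top6',k),proj('scene6',k),r.get_state()['tool_pos'],r.get_state()['contact_force'])
for f in('top6','scene6'):
  for y,z in((.08,.083),(-.08,.083)):
    print(f,proj(f,[.4857+.454*-y,-.006+.891*y,z+.012]))
E
```

```text
[387.38392674 222.15084612] [412.06109296 241.06533583] [0.37072661 0.2159675  0.2717474 ] [0.59338313 0.06548248 0.12226279]
top6 [347.0644259  245.27661582]
top6 [417.62473847 210.79420766]
scene6 [354.33180812 263.14688047]
scene6 [458.17745027 285.18220074]
```

View pics/c6.png

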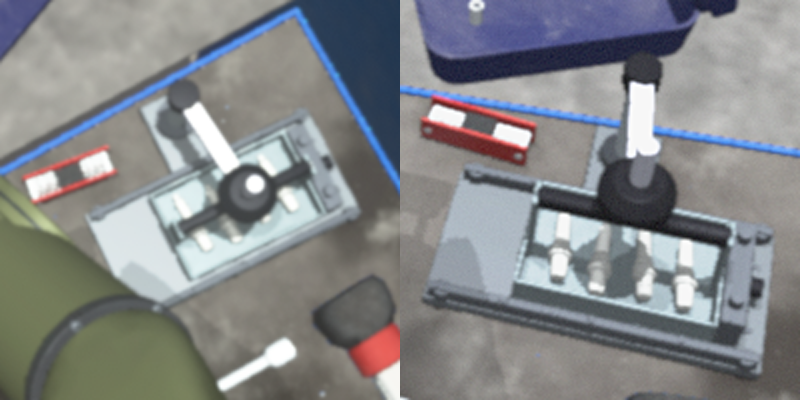

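The knob is at (387,222) in the top view, where it should be, all four plugs are in the tray, the tray meets the stop and no brass shows. One numeric check of the tray's position remains.

```bash
sed '/^for fs/,$d' fit.py > f2.py; cat >> f2.py <<'E'
def model(p):
    x,y,t,_=p; L=[]
    for X,Y in((.08,.05),(.077,.047)):
        for s in(1,-1): L+=[seg([-X,s*Y,.04],[X,s*Y,.04]),seg([s*X,-Y,.04],[s*X,Y,.04],40)]
    for s in(1,-1): L.append(seg([-.077,s*.007,.095],[.077,s*.007,.095]))
    P=np.vstack(L); c,n=np.cos(t),np.sin(t)
    return np.c_[x+c*P[:,0]-n*P[:,1],y+n*P[:,0]+c*P[:,1],P[:,2]]
for fs in(['top6'],['top6','scene6']):
    o=run(fs);p=o.x; t=np.radians(-63.03);B=np.array([[np.cos(t),-np.sin(t)],[np.sin(t),np.cos(t)]])
    print(fs,p[:2].round(4),np.degrees(p[2]).round(2),'bed',(B.T@(p[:2]-[.4777,.006])*1e3).round(1),'to knob mm',np.linalg.norm(p[:2]-[.4838,-.0047])*1e3)
im=cv2.cvtColor(cv2.imread('pics/scene6.png'),cv2.COLOR_BGR2HSV); i0=cv2.cvtColor(cv2.imread('pics/scene0.png'),cv2.COLOR_BGR2HSV)
for i in(i0,im): print('brass px',int(((i[280:340,430:480,0]>15)&(i[280:340,430:480,0]<32)&(i[280:340,430:480,1]>120)).sum()))
E
sed -i 's/(.455,.495),(-.015,.025)/(.465,.505),(-.03,.02)/' f2.py; python3 f2.py
```

```text
['top6'] [ 0.4726 -0.0024] -64.65 bed [ 5.2 -8.4] to knob mm 11.429077087709764
['top6', 'scene6'] [ 0.4809 -0.0092] -62.79 bed [15.  -4.1] to knob mm 5.385951474971567
brass px 20
brass px 0
```

```bash
python3 -c "
from plant import r
print(r.finish_job())"
```

```text
the job is handed in; nothing more can be done
None
```

I handed the job in at about 24 s: the tray is home against the stop with the feeler in and all four plugs aboard, and the lamp head is about 5 mm off the tray's centre by camera fit, but the hand-in returned no verdict.

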